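# Re-hang the target board on the scan frame's hinge

### The arm

A 6-joint arm with a two-finger parallel gripper is mounted at the origin on the work surface. World frame = base frame: x ahead of the robot, y to its left, z up, the work surface at z = 0. Lengths are in m, angles in rad, forces in N, time in s.
With the tool pointing down it reaches from about 0.15 to 0.775 m from the base axis. Payload 6.1 kg.
Tool frame: the origin (TCP) lies midway between the tips of the shut fingers; the grasp point (between the pads) lies 19 mm behind it (env.hold_point_z is the distance from the TCP to the grasp point, in m); z points along the fingers, y is the direction in which the jaws open and shut (so a half turn about z gives the same grasp; the last joint's range is limited). The gripper opens to 85 mm and grips with 20 to 120 N. Pads are 22 mm wide; open, the fingers measure 114 mm over their backs; the gripper's body (76 mm by 85 mm) begins 54 mm behind the grasp point. The pads swing forward as they close: fully open they stand 13 mm farther back than shut.
Start: joints at [-1.163, 0.126, -0.04, 1.405, 0, 1.571], TCP at [0.208, -0.482, 0.231] pointing down, gripper open.
Joint ranges: [-2.72, 2.72], [-0.95, 1.95], [-1.27, 1.35], [-1.78, 2.02], [-1.46, 1.47], [-3.14, 3.14]. Speed limits (rad/s): [2.39, 2.39, 3.01, 3.14, 3.14, 3.14].

### API

Orientations are given as a rotation vector (axis times angle).
In Python, from rig import env, eyes, workorder gives the robot as it stands.
- The arm moves only by the tool play_rows, never from a script. Its argument "rows" is a list of rows, each a list of 5 numbers: the opening, from 0 (shut) to 1 (fully open), then the shift along the world's x, y, z in cm, then the turn about the world's z in degrees. In form: [[fingers, dx, dy, dz, roll], ...]. A call has 1 to 12 rows; each row shifts and turns the commanded pose from where the row before left it; what a row does not reach is not made up. A row lasts 1/10 s, in which the tool goes at most 50 mm and 8.59 degrees, less where a joint would pass 70% of its speed; a pose out of reach is approached as far as the arm can. A call is refused whole if a number of a shift passes 5 or a number of a turn 8.59, either way. A call with a gripper value outside its range is refused whole. The fingers move at their own pace and stop on an object; the grip force is fixed at half the most. Time passes only in rows, so rows that do not move let the fingers close. It gives the time, the measured TCP pose, the force and the opening at its end, in the units of the state.
- env.get_obs(): the state, without advancing time (a new reading comes with each control period).
- eyes.get_image(name): name is "scene" or "side" or "wrist"; returns (picture, depth): 384x512x3 uint8, red, green, blue; 384x512 float32, m along the optical axis (not along the pixel's ray), 0 where there is no reading.
- eyes.camera_model(name): a dict with "K" (3x3 intrinsics, pixels), "k1" (the pictures are not rectified: a ray, as slopes to the right and down, at radius r is drawn at 1 + k1 r^2 times it, then the intrinsics apply), "extrinsics" (4x4, takes a point from world to camera coordinates). Camera axes: x right, y down, z forward; pixel columns grow to the right and rows downward; lengths in m; the calibration is good to about 2 mm. A picture is of the moment at which its call begins: read the wrist's pose just before it. camera_model takes no time and is no camera call; for the wrist camera it gives the pose at the moment of the call.
- workorder.hand_in(): hands the job in, once; it reports no verdict.
The state is a dict: "clock": time; "qpos": joint angles; "dq": joint speeds; "joint_efforts": joint torques, N m; "tool_pos": TCP position; "orientation": TCP orientation; "wrist_force": force on the tool from outside, world axes, zero at the start; "torque": the same for the moment, N m; "grip_width": finger opening in m.
Only numpy, scipy, OpenCV 4.12 (cv2) and the standard library are available. Lean on these libraries where they do the work, as an engineer would, in place of code of your own. Each camera call takes 0.05 s, during which the arm holds its last target.

### The job

Draw the captive hinge pin right back by its red handle so that the gap in the fixed hinge leaf is free, then lift the white dot board out of its rack and bring its hinge knuckle down, board upright, into the gap between the two fixed knuckles until the holes line up and the pin could be slid through. Finish while still holding the board there, still and carried by the gripper alone, not resting or pressing on the jamb block; do not let go, leave the pin drawn back, and leave the other things on the table where they are.

Things in the scene. Friction and masses are not known exactly. Their poses are not given: they have to be found in the camera images.
- jamb_bore (a point): Middle of the gap between the two fixed steel knuckles, on the hinge axis, 70 mm above the table. z up, y along the hinge axis towards the pin's red handle. Fixed knuckles: outer diameter 20 mm, bore 11 mm, at y = -41..-19 and +19..+41 mm. The 38 mm gap between them is open above, and below down to 20 mm above the table.
- jamb: Jamb block with the fixed hinge leaf, fixed to the table, place and yaw vary. Origin on the table straight below jamb_bore, same axes. Steel base x = -50..50, y = -65..160 mm, 20 mm high; painted blocks 44 mm wide (x) under the knuckles, up to 48 mm above the table.
- pin (a joint): How far the captive brass hinge pin (6 mm diameter) is drawn back along the jamb's +y, in m: 0 = fully home through both knuckles, 0.072 = drawn back to its stop. At q its tip is at y = -0.041 + q in the frame of jamb_bore, so it blocks the gap until q is about 0.060. Friction about 3 N; it stays where it is left.
- pin_handle (a point): Grip point on the centre line of the pin's red handle, an upright square post 14 x 14 mm, 115 mm above the table. The post's top is 20 mm above this point; it is free of other parts down to 45 mm below it. Moves with the pin; axes as jamb_bore.
- board_bore (a point): Centre of the bore of the loose board's one steel knuckle (outer diameter 20 mm, bore 11 mm, 30 mm long), 63 mm below board_center. z up the board, y along the bore, x square to the board's face. A neck 6 mm thick and 30 mm wide joins it to the board, whose lower edge is 18 mm above the bore centre.
- board_center (a point): Centre of the loose white target board with black dots on both faces: 10 mm thick (x), 120 mm wide (y), 90 mm high (z), 0.2 to 0.4 kg. A blue band 56 mm wide and 22 mm high in the middle of its upper edge shows where to take it. It starts upright in the rack, centre 95 mm above the table. Either way round will do.
- board: The whole loose board with its knuckle; origin at the underside of the knuckle, 73 mm below board_center; axes as board_bore.
- rack: Parking rack, fixed to the table, place and yaw vary; origin mid-underside. Black base 90 (x) x 170 (y) x 12 mm, two grey posts 36 x 30 mm at y = -57 and 57 mm, tops 80 mm above the table. The board's ends stand in slots in the posts, 12 mm wide (x), 30 mm deep, open above. Lifting the board 70 mm clears everything.
- vase: Bystander: white ceramic vase, 86 mm across, 100 mm tall, on the turntable. Leave it alone.
- driver: Bystander: screwdriver lying on the table. Leave it alone.
- dotjar: Bystander: small jar with green cap, 50 mm across, 55 mm tall. Leave it alone.
- lenscap_center (a point): Bystander: black lens cap, 62 mm disc, 10 mm thick. Leave it alone.
- mouse: Bystander: grey computer mouse, 100 x 58 x 32 mm. Leave it alone.
- camera: Bystander: black camera, body 62 x 125 x 75 mm, 95 mm tall with its hump, lens 55 mm long. Leave it alone.
- sparepin: Bystander: loose brass spare pin, 100 mm long, lying on the table. Leave it alone.
Not all that is in view belongs to the job. Of the things that look like the board, the smallest one is meant.

How it is judged:
On the way, in this order (a step that is already met when the one before it is completed fails the run):
1. the hinge pin is drawn back clear of the gap (value of joint pin above 0.063 m), for 0.2 s.
2. the board is lifted out of the rack in the gripper (distance of board_center from where it was at the start of the episode above 0.06 m and contact force between the fingers and board above 1 N and contact force between board and rack below 0.1 N), for 0.1 s.
At the end, for the whole second after the job is handed in: Pin drawn back over 63 mm; board's bore within 4 mm of the hinge axis across and in height, 4.5 mm along it, parallel within 0.12 rad; board upright within 0.15 rad, still, gripped (over 1 N), under 1.5 N on the jamb and none on the rack (value of joint pin above 0.063 m and contact force between the fingers and board above 1 N and x of board_bore in the frame of jamb_bore between -0.004 and 0.004 m and z of board_bore in the frame of jamb_bore between -0.004 and 0.004 m and y of board_bore in the frame of jamb_bore between -0.0045 and 0.0045 m and angle between the y axis of board_bore and the y axis of jamb_bore, either way round below 0.12 rad and angle between board_center's own z axis and vertical below 0.15 rad and contact force between board and jamb below 1.5 N and contact force between board and rack below 0.1 N and linear speed of board below 0.03 m/s); the arm keeps its last pose, push and grip.
It fails at once if a bystander is moved by more than 30 mm (distance of any of vase, driver, dotjar, lenscap_center, mouse, camera, sparepin from where it was at the start of the episode above 0.03 m).
It fails at once if the board is dropped or knocked over (angle between board_center's own z axis and vertical above 0.8 rad).
It also fails if it takes over 54 s, if anything falls off the work surface, if the arm or the gripper's body presses on something with over 40 N, if the wrist force passes 120 N, or if a joint passes its speed limit or range.

## Working session

There is one attempt and no reset: what is moved stays moved. The work goes in short steps, Python scripts to look and compute and a tool call to move; the robot and the scene stay as the last step left them, time stands still between calls to the robot, and variables do not carry over. Pictures are saved under pics/ and viewed, and the job is handed in when it is done.

Besides the shell and the picture viewer there is one more tool, called after ">>>" as name(argument=value, ...), one argument or row to a line, values as JSON. play_rows: Moves the arm, as the interface text tells. Its arguments: {"type":"object","properties":{"rows":{"type":"array","items":{"type":"array","items":{"type":"number"}}}},"required":["rows"]}

```bash
mkdir -p pics; ls
cat > h.py <<'E'
import numpy as np, cv2
from rig import env, eyes, workorder
def grab(n,tag):
    m=eyes.camera_model(n); p,d=eyes.get_image(n)
    np.savez(f'pics/{tag}.npz',p=p,d=d,K=m['K'],k1=m['k1'],E=m['extrinsics'])
    cv2.imwrite(f'pics/{tag}.png',p[:,:,::-1]); return p,d,m
def load(tag): return np.load(f'pics/{tag}.npz')
def cloud(L):
    K,k1,E,d=L['K'],float(L['k1']),L['E'],L['d']
    h,w=d.shape; u,v=np.meshgrid(np.arange(w,dtype=float),np.arange(h,dtype=float))
    pts=cv2.undistortPoints(np.stack([u,v],-1).reshape(-1,1,2),K,np.array([k1,0,0,0,0.])).reshape(h,w,2)
    c=np.dstack([pts*d[...,None],d])
    R,t=E[:3,:3],E[:3,3]
    X=(c-t)@R; X[d<=0]=np.nan
    return X
def proj(L,P):
    P=np.atleast_2d(np.array(P,float)); r,_=cv2.Rodrigues(L['E'][:3,:3])
    return cv2.projectPoints(P,r,L['E'][:3,3],L['K'],np.array([float(L['k1']),0,0,0,0]))[0].reshape(-1,2)
E
python3 - <<'E'
from h import *
for n in ('scene','side','wrist'):
    p,d,m=grab(n,n+'0'); E=np.linalg.inv(m['extrinsics']); print(n,E[:3,3].round(3),E[:3,2].round(2),m['K'][0,0],m['k1'])
o=env.get_obs(); print(o, env.hold_point_z)
E
```

```text
pics
scene [ 1.472 -0.642  0.932] [-0.67  0.46 -0.58] 477.2959730061482 -0.14081946334842974
side [0.22  0.632 0.939] [ 0.28 -0.57 -0.77] 378.64724941260397 0.04090239034021399
wrist [ 0.285 -0.448  0.373] [-0.3  -0.13 -0.95] 311.85556723287647 -0.046405254268778534
{'clock': 0.15, 'qpos': array([-1.16301056e+00,  1.26229161e-01, -4.03443355e-02,  1.40539016e+00,
        8.23770074e-06,  1.57081472e+00]), 'dq': array([ 0.00165512, -0.00235353,  0.00230972, -0.00177597, -0.00077359,
        0.00209295]), 'joint_efforts': array([ 1.38206844e-03, -4.36280787e+01,  3.53146541e+01,  1.36906872e-02,
        1.60202467e-04, -3.83539899e-06]), 'tool_pos': array([ 0.20808612, -0.48167332,  0.2307283 ]), 'orientation': array([-3.07540167e+00, -6.35859332e-01,  3.58493220e-04]), 'wrist_force': array([ 0.34425154, -0.35302022,  0.68573124]), 'torque': array([0.05908894, 0.02536772, 0.02964836]), 'grip_width': 0.08532278707846014} 0.0187
```

View pics/scene0.png

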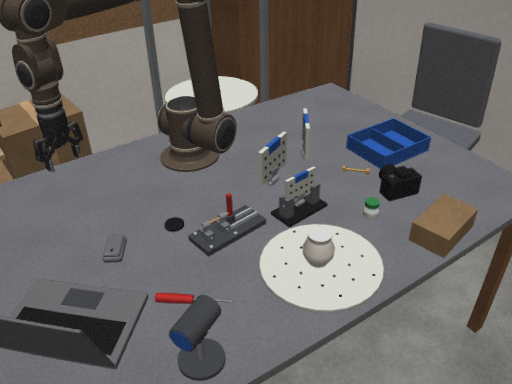

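View pics/side0.png

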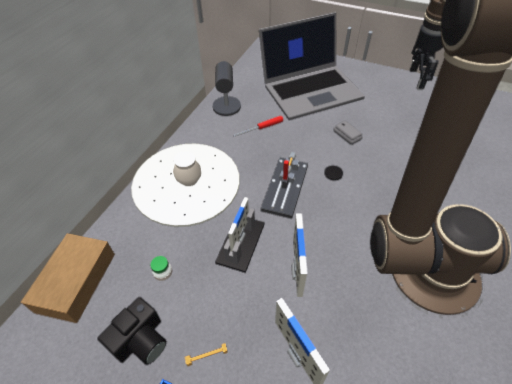

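View pics/wrist0.png

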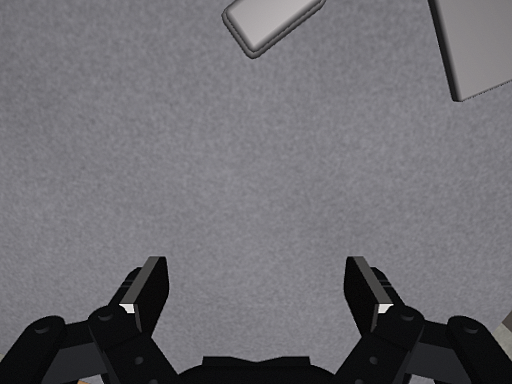

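Candidates for the board: scene (300,186), which stands in the black rack; (273,158), free-standing; and (305,133), free-standing. Next are a close crop and a size measurement.

Run:
```python
from h import *
a=load('scene0')['p'][95:260,155:345,::-1]; b=load('side0')['p'][140:384,205:345,::-1]
cv2.imwrite('pics/c1.png',cv2.resize(a,None,fx=4,fy=3.6,interpolation=cv2.INTER_CUBIC)); cv2.imwrite('pics/c2.png',cv2.resize(b,None,fx=2.45,fy=2.45,interpolation=cv2.INTER_CUBIC))
for t in('scene0','side0'):
    L=load(t);X=cloud(L);p=L['p'].astype(int)
    m=((p[...,2]>p[...,0]*1.8)&(p[...,2]>70)).astype(np.uint8)
    n,l,s,c=cv2.connectedComponentsWithStats(m)
    for i in range(1,n):
        if s[i,4]<20: continue
        P=X[l==i];P=P[~np.isnan(P[:,0])]; 
        print(t,'blue',c[i].round(),s[i,4],np.median(P,0).round(3),P.min(0).round(3),P.max(0).round(3))
    m=((p[...,0]>p[...,1]*2.2)&(p[...,0]>90)).astype(np.uint8)
    n,l,s,c=cv2.connectedComponentsWithStats(m)
    for i in range(1,n):
        if s[i,4]<20: continue
        P=X[l==i];P=P[~np.isnan(P[:,0])]; 
        print(t,'red',c[i].round(),s[i,4],np.median(P,0).round(3),P.min(0).round(3),P.max(0).round(3))
```

```text
scene0 blue [306. 118.] 40 [0.265 0.352 0.164] [-0.021  0.329  0.001] [0.294 0.594 0.169]
scene0 blue [388. 142.] 2660 [0.398 0.656 0.031] [ 0.221  0.51  -0.002] [0.557 0.891 0.066]
scene0 blue [273. 144.] 132 [0.341 0.154 0.157] [ 0.073  0.119 -0.005] [0.362 0.347 0.167]
scene0 blue [301. 176.] 96 [0.52  0.134 0.136] [ 0.339  0.106 -0.001] [0.528 0.256 0.145]
scene0 blue [180. 341.] 263 [ 0.868 -0.449  0.138] [ 0.845 -0.461  0.109] [ 0.891 -0.436  0.165]
scene0 red [229. 203.] 57 [ 0.482 -0.104  0.11 ] [ 0.472 -0.108  0.063] [ 0.487 -0.094  0.139]
scene0 red [174. 298.] 326 [ 0.649 -0.374  0.022] [ 0.61  -0.416  0.01 ] [ 0.681 -0.332  0.029]
side0 blue [295.  48.] 272 [ 0.678 -0.699  0.122] [ 0.653 -0.732  0.083] [ 0.706 -0.67   0.155]
side0 blue [239. 215.] 97 [0.513 0.136 0.138] [0.507 0.108 0.119] [0.523 0.163 0.142]
side0 blue [300. 242.] 188 [0.335 0.158 0.16 ] [ 0.315  0.024 -0.004] [0.365 0.194 0.164]
side0 blue [300. 335.] 395 [0.26  0.361 0.161] [ 0.226  0.27  -0.006] [0.298 0.386 0.166]
side0 blue [165. 382.] 35 [0.494 0.536 0.058] [0.478 0.533 0.044] [0.501 0.542 0.062]
side0 red [270. 122.] 150 [ 0.638 -0.363  0.02 ] [ 0.605 -0.404  0.007] [ 0.673 -0.321  0.03 ]
side0 red [285. 169.] 70 [ 0.473 -0.091  0.109] [ 0.467 -0.178  0.05 ] [ 0.506 -0.088  0.135]
```

View pics/c1.png

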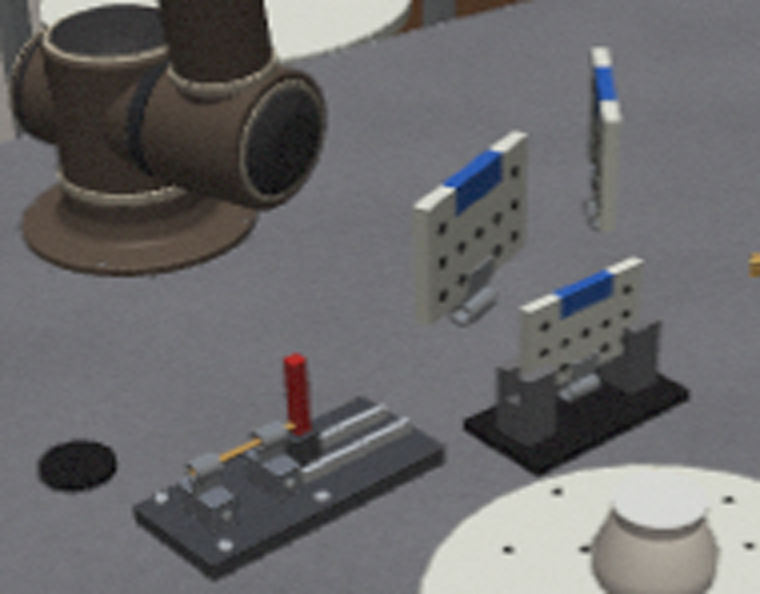

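View pics/c2.png

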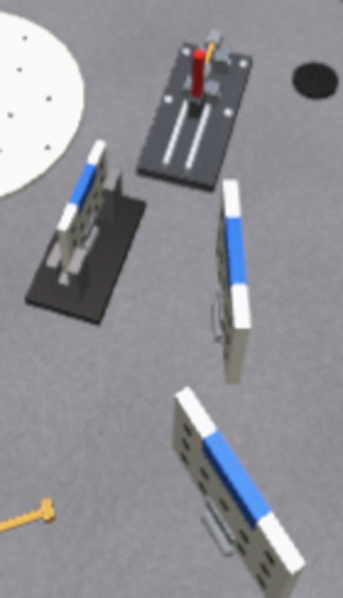

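The racked board (scene 300,186; crop 580,315) has the lowest top (about 140 mm against 165 mm) and is clearly the smallest, so I choose it. The jamb is at scene (228,228), with its handle at about (0.475,-0.097). Next I fit the coarse poses.

Run:
```python
from h import *
for t in('scene0','side0'):
    L=load(t);X=cloud(L)
    for nm,c,z0,z1,r in (('jamb',(0.48,-0.09),.014,.026,.17),('rack',(.515,.135),.007,.017,.12),('boardtop',(.515,.135),.125,.15,.08)):
        m=(np.hypot(X[...,0]-c[0],X[...,1]-c[1])<r)&(X[...,2]>z0)&(X[...,2]<z1)
        m=cv2.morphologyEx(m.astype(np.uint8),cv2.MORPH_OPEN,np.ones((2,2))) if nm!='boardtop' else m.astype(np.uint8)
        n,l,s,_=cv2.connectedComponentsWithStats(m); i=1+np.argmax(s[1:,4])
        P=X[l==i]
        print(t,nm,len(P),cv2.minAreaRect(P[:,:2].astype(np.float32)),np.median(P[:,2]))
        b=cv2.boxPoints(cv2.minAreaRect(P[:,:2].astype(np.float32))); print(b.round(3).tolist())
```

```text
scene0 jamb 936 ((0.48187825083732605, -0.11082779616117477), (0.09720902144908905, 0.224880650639534), 8.080281257629395) nan
[[0.4180000126361847, -0.006000000052154064], [0.44999998807907104, -0.2290000021457672], [0.5460000038146973, -0.2150000035762787], [0.5139999985694885, 0.007000000216066837]]
scene0 rack 549 ((0.5508674383163452, 0.12560899555683136), (0.1894368976354599, 0.0760718360543251), 69.40361022949219) nan
[[0.4819999933242798, 0.05000000074505806], [0.5529999732971191, 0.024000000208616257], [0.6200000047683716, 0.20100000500679016], [0.5490000247955322, 0.2280000001192093]]
scene0 boardtop 203 ((0.516762375831604, 0.13236072659492493), (0.018309522420167923, 0.11911939084529877), 7.082670211791992) 0.13721308753085512
[[0.5, 0.1899999976158142], [0.5149999856948853, 0.07199999690055847], [0.5329999923706055, 0.07400000095367432], [0.5189999938011169, 0.19300000369548798]]
side0 jamb 1203 ((0.47383517026901245, -0.11306259781122208), (0.0976463034749031, 0.23769797384738922), 7.679061412811279) nan
[[0.4099999964237213, -0.0020000000949949026], [0.4410000145435333, -0.2370000034570694], [0.5379999876022339, -0.2240000069141388], [0.5059999823570251, 0.010999999940395355]]
side0 rack 786 ((0.51180100440979, 0.13687777519226074), (0.08771465718746185, 0.16926871240139008), 5.736710548400879) nan
[[0.46000000834465027, 0.21699999272823334], [0.47699999809265137, 0.04800000041723251], [0.5640000104904175, 0.05700000002980232], [0.546999990940094, 0.22499999403953552]]
side0 boardtop 215 ((0.5146185159683228, 0.13721394538879395), (0.011431574821472168, 0.12046360969543457), 6.008944034576416) 0.13734702847515723
[[0.503000020980835, 0.19699999690055847], [0.5149999856948853, 0.07699999958276749], [0.5270000100135803, 0.07800000160932541], [0.5139999985694885, 0.1979999989271164]]
```

>>> play_rows(
  rows=[
    [1,2.2,3,0,6.2],
    [1,2.2,3,0,6.2],
    [1,2.2,3,0,6.2],
    [1,2.2,3,0,6.2],
    [1,2.2,3,0,6.2],
    [1,2.2,3,0,6.2],
    [1,2.2,3,0,6.2],
    [1,2.2,3,0,6.2],
    [1,2.2,3,0,6.2],
    [1,2.2,3,0,6.2],
    [1,2.2,3,0,6.2],
    [1,2.2,3,0,6.2],
  ],
)

```text
clock: 1.35
tool_pos: [0.4728, -0.1205, 0.2311]
orientation: [-2.06, -2.371, 0.0]
wrist_force: [0.3, -0.8, 0.7]
grip_width: 0.0856
```

```bash
cat >> h.py <<'E'
from scipy.spatial.transform import Rotation as Rn
def st():
    o=env.get_obs(); R=Rn.from_rotvec(o['orientation']).as_matrix()
    print('t',round(o['clock'],2),'tcp',o['tool_pos'].round(4),'jaw deg',np.degrees(np.arctan2(R[1,1],R[0,1])).round(2),'z',R[:,2].round(3),'F',o['wrist_force'].round(1),'w',round(o['grip_width'],4)); return o,R
E
python3 - <<'E'
from h import *
st(); grab('wrist','w1'); grab('side','s1')
E
```

```text
t 1.35 tcp [ 0.4728 -0.1205  0.2311] jaw deg 8.03 z [-0. -0. -1.] F [ 0.3 -0.8  0.7] w 0.0856
```

View pics/w1.png

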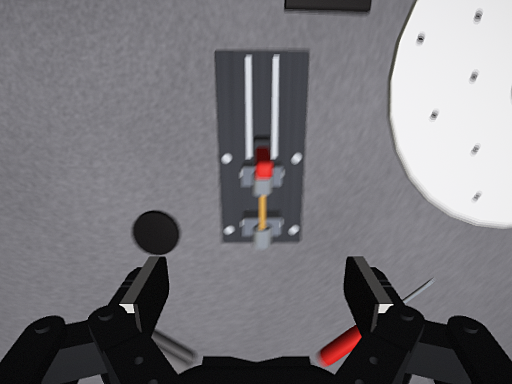

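The wrist view shows the jamb at (262,150), well aligned with the jaws, the red handle at (263,165) and the brass pin at (262,212). I measure it more exactly.

Run:
```python
from h import *
o,R=st(); p,d,m=grab('wrist','w2'); print(np.linalg.inv(m['extrinsics'])[:3,3])
L=load('w2');X=cloud(L);p=L['p'].astype(int)
red=(p[...,0]>p[...,1]*2.2)&(p[...,0]>80)&(np.arange(384)[:,None]<250)
P=X[red];P=P[~np.isnan(P[:,0])];print('red',len(P),np.median(P,0))
T=P[P[:,2]>.128];print('top',len(T),T.mean(0),T.min(0),T.max(0)); print(cv2.minAreaRect(T[:,:2].astype(np.float32)))
for z0,z1 in((.014,.026),):
    mm=((np.hypot(X[...,0]-.478,X[...,1]+.112)<.16)&(X[...,2]>z0)&(X[...,2]<z1)).astype(np.uint8)
    n,l,s,_=cv2.connectedComponentsWithStats(mm); i=1+np.argmax(s[1:,4]); P=X[l==i]
    r=cv2.minAreaRect(P[:,:2].astype(np.float32)); print(r,cv2.boxPoints(r).round(4).tolist())
# knuckles: z>.07
mm=(np.hypot(X[...,0]-.4846,X[...,1]+.159)<.06)&(X[...,2]>.076)&~red
P=X[mm]; print('kn',len(P),P.mean(0),P.min(0),P.max(0))
for lo,hi in((-.2,-.176),(-.146,-.11)):
    Q=P[(P[:,1]>lo)&(P[:,1]<hi)]; print(len(Q),Q.mean(0) if len(Q) else '',Q.min(0),Q.max(0))
```

```text
t 1.45 tcp [ 0.474  -0.119   0.2306] jaw deg 8.16 z [-0.     0.001 -1.   ] F [ 0.6 -0.5  0.4] w 0.0854
[ 0.46207513 -0.03600504  0.37308244]
red 261 [ 0.47392418 -0.09899289  0.13437142]
top 261 [ 0.47395493 -0.09910704  0.1342757 ] [ 0.46688035 -0.10618997  0.13014798] [ 0.48080768 -0.09274369  0.13628084]
((0.4740711450576782, -0.09926427155733109), (0.013556300662457943, 0.012639837339520454), 7.47892951965332)
((0.475574254989624, -0.11059620976448059), (0.10071069002151489, 0.22537101805210114), 7.73087215423584) [[0.4104999899864197, -0.00570000009611249], [0.4408000111579895, -0.2290000021457672], [0.5406000018119812, -0.21549999713897705], [0.5102999806404114, 0.007799999788403511]]
kn 5524 [ 0.48077358 -0.11559051  0.27661121] [ 0.43192182 -0.19942929  0.07602662] [ 0.52955845 -0.09926123  0.31799829]
265 [ 0.48589418 -0.18702739  0.07841058] [ 0.47736618 -0.19942929  0.07602662] [ 0.4945401  -0.17642114  0.08074619]
2064 [ 0.4841789  -0.11874898  0.25694177] [ 0.43192182 -0.13952829  0.0760359 ] [ 0.52955845 -0.11000058  0.31318773]
```

>>> play_rows(
  rows=[
    [1,0,1,0,0],
    [1,0,1,-1,0],
    [1,0,0,-3,0],
    [1,0,0,-3,0],
    [1,0,0,-3,0],
    [1,0,0,-3,0],
    [1,0,0,-0.4,0],
    [1,0,0,0,0],
    [1,0,0,0,0],
  ],
)

```text
clock: 2.4
tool_pos: [0.4728, -0.1022, 0.0987]
orientation: [2.066, 2.365, 0.002]
wrist_force: [0.1, 0.5, 0.9]
grip_width: 0.085
```

Run:
```python
from h import *
st(); grab('wrist','w3')
```

```text
t 2.4 tcp [ 0.4728 -0.1022  0.0987] jaw deg 7.73 z [ 0.002 -0.    -1.   ] F [0.1 0.5 0.9] w 0.085
```

View pics/w3.png

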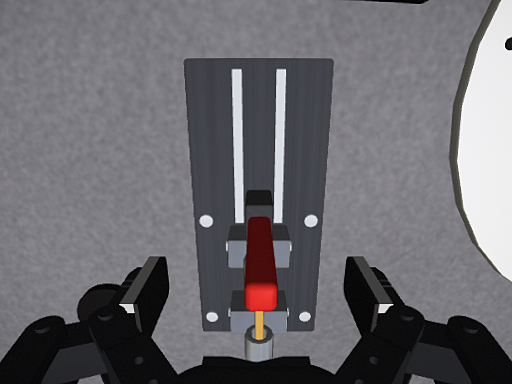

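The handle (262,290) lies between the pads. I close and draw back.

>>> play_rows(
  rows=[
    [0,0.1,0.2,0,0],
    [0,0,0,0,0],
    [0,0,0,0,0],
    [0,0,0,0,0],
    [0,0,0,0,0],
    [0,0,0,0,0],
    [0,0,0,0,0],
    [0,0,0,0,0],
  ],
)

```text
clock: 3.25
tool_pos: [0.4743, -0.0998, 0.0976]
orientation: [2.065, 2.366, 0.003]
wrist_force: [4.5, 1.7, -0.4]
grip_width: 0.0133
```

>>> play_rows(
  rows=[
    [0,-0.14,1,0,0],
    [0,-0.14,1,0,0],
    [0,-0.14,1,0,0],
    [0,-0.14,1,0,0],
    [0,-0.13,1,0,0],
    [0,-0.13,1,0,0],
    [0,-0.13,1,0,0],
    [0,-0.03,0.2,0,0],
    [0,0,0,0,0],
    [0,0,0,0,0],
    [0,0,0,0,0],
  ],
)

```text
clock: 4.35
tool_pos: [0.4647, -0.029, 0.0976]
orientation: [2.064, 2.364, -0.001]
wrist_force: [5.8, -5.2, -1.7]
grip_width: 0.0135
```

Run:
```python
from h import *
st(); grab('side','s2')
L=load('s2');X=cloud(L);p=L['p'].astype(int)
cv2.imwrite('pics/s2c.png',cv2.resize(L['p'][120:300,200:400,::-1],None,fx=3,fy=3))
```

```text
t 4.35 tcp [ 0.4647 -0.029   0.0976] jaw deg 7.73 z [ 0.002 -0.003 -1.   ] F [ 5.8 -5.2 -1.7] w 0.0135
```

View pics/s2c.png

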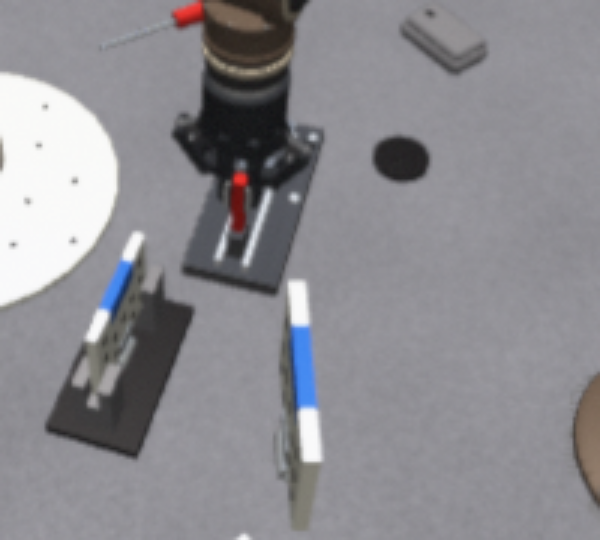

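>>> play_rows(
  rows=[
    [0.6,0,0,0,0],
    [1,0,0,0,0],
    [1,0,0,0,0],
    [1,0,0,0,0],
    [1,0,0,2,0],
    [1,0,0,4,0],
    [1,0,0,5,0],
    [1,0,0,4,0],
    [1,1,2,0,0],
    [1,1,2,0,0],
    [1,0,0,0,0],
    [1,0,0,0,0],
  ],
)

```text
clock: 5.6
tool_pos: [0.483, 0.0122, 0.247]
orientation: [-2.064, -2.367, 0.002]
wrist_force: [0.2, 0.2, -0.1]
grip_width: 0.0853
```

Run:
```python
from h import *
o,R=st(); grab('wrist','w4'); grab('side','s3'); grab('scene','c3')
for t in('w4','s3','c3'):
    L=load(t);X=cloud(L);p=L['p'].astype(int)
    red=(p[...,0]>p[...,1]*2.2)&(p[...,0]>80)&(np.hypot(X[...,0]-.465,X[...,1]+.03)<.07)&(X[...,2]>.128)&(X[...,2]<.14)
    P=X[red]
    if len(P): print(t,'handle',len(P),np.median(P,0),P.min(0),P.max(0))
    mm=(np.hypot(X[...,0]-.515,X[...,1]-.136)<.09)&(X[...,2]>.134)&(X[...,2]<.146)
    P=X[mm]
    if len(P): print(t,'board',len(P),cv2.minAreaRect(P[:,:2].astype(np.float32)),np.median(P,0))
    blue=(p[...,2]>p[...,0]*1.8)&(p[...,2]>70)&mm
    P=X[blue]
    if len(P): print(t,'blue',len(P),cv2.minAreaRect(P[:,:2].astype(np.float32)),np.median(P,0))
```

```text
t 5.6 tcp [0.483  0.0122 0.247 ] jaw deg 7.83 z [-0.001 -0.    -1.   ] F [ 0.2  0.2 -0.1] w 0.0853
w4 handle 198 [ 0.46477565 -0.02757694  0.13433928] [ 0.45733982 -0.03436466  0.13036499] [ 0.47171834 -0.021696    0.13611521]
w4 board 1917 ((0.5158695578575134, 0.11823135614395142), (0.011133281514048576, 0.09013745933771133), 6.503818988800049) [0.51513976 0.12165829 0.140012  ]
w4 blue 1204 ((0.5141875147819519, 0.13334022462368011), (0.011037051677703857, 0.05582079291343689), 6.533138275146484) [0.51388008 0.13407719 0.14025203]
s3 handle 19 [ 0.46488535 -0.02331333  0.13138485] [ 0.45883909 -0.03243385  0.1284909 ] [ 0.47173222 -0.01861694  0.13524008]
s3 board 164 ((0.5145921111106873, 0.13528655469417572), (0.011192635633051395, 0.12251119315624237), 6.3858208656311035) [0.51399016 0.14048618 0.13816865]
s3 blue 73 ((0.514574408531189, 0.1350862681865692), (0.011175805702805519, 0.05134899541735649), 6.512731075286865) [0.51437456 0.13446627 0.13860523]
c3 handle 18 [ 0.46952059 -0.03109006  0.13352306] [ 0.4625734  -0.03692457  0.1290175 ] [ 0.4755916  -0.02424596  0.13747272]
c3 board 128 ((0.5177617073059082, 0.13353624939918518), (0.020915504544973373, 0.11940848082304001), 5.623513698577881) [0.51886077 0.12896946 0.1392385 ]
c3 blue 58 ((0.5153840184211731, 0.1351899802684784), (0.01889193244278431, 0.05405484139919281), 14.504834175109863) [0.51881162 0.13343113 0.1391569 ]
```

View pics/w4.png

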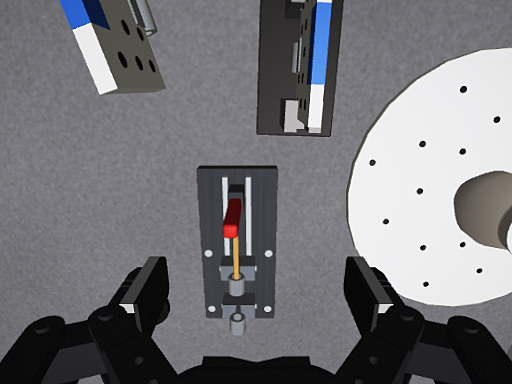

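The pin is drawn back about 72 mm, and the handle at (232,215) stays put. The racked board at (318,60) measures at (0.5142, 0.1335) with yaw 6.5°. I approach it.

>>> play_rows(
  rows=[
    [1,0.8,3,0,-1.3],
    [1,0.8,3,0,0],
    [1,0.8,3,0,0],
    [1,0.7,3.1,0,0],
    [1,0,0,-1,0],
    [1,0,0,-3,0],
    [1,0,0,-3,0],
    [1,0,0,0,0],
    [1,0,0,0,0],
  ],
)

```text
clock: 6.65
tool_pos: [0.5138, 0.132, 0.1775]
orientation: [-2.093, -2.342, 0.002]
wrist_force: [-0.0, -0.9, 0.2]
grip_width: 0.0855
```

Run:
```python
from h import *
o,R=st(); grab('wrist','w5')
L=load('w5');X=cloud(L);p=L['p'].astype(int)
mm=(np.hypot(X[...,0]-.515,X[...,1]-.136)<.09)&(X[...,2]>.134)&(X[...,2]<.146)
blue=(p[...,2]>p[...,0]*1.8)&(p[...,2]>70)&mm
for P in(X[mm],X[blue]): print(len(P),cv2.minAreaRect(P[:,:2].astype(np.float32)),np.median(P,0))
```

```text
t 6.65 tcp [0.5138 0.132  0.1775] jaw deg 6.41 z [-0.001 -0.001 -1.   ] F [-0.  -0.9  0.2] w 0.0855
2823 ((0.5142408609390259, 0.13291418552398682), (0.009961405768990517, 0.12033755332231522), 6.008281707763672) [0.51332311 0.14171746 0.1399279 ]
1293 ((0.5142091512680054, 0.1330500692129135), (0.00992044247686863, 0.05543844401836395), 6.086541652679443) [0.51397906 0.13480159 0.14025542]
```

View pics/w5.png

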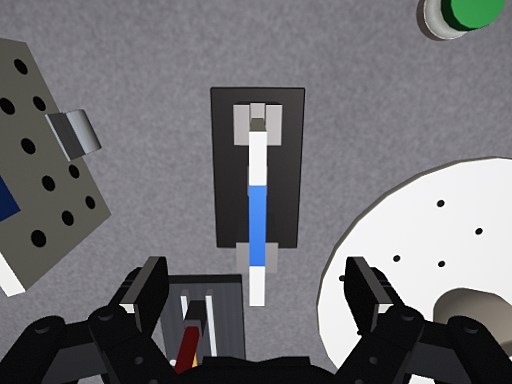

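The blue band at (258,225) is centred between the jaws. I descend and grip.

>>> play_rows(
  rows=[
    [1,0,0.1,-2.4,0],
    [1,0,0,-2.4,0],
    [1,0,0,-2.4,0],
    [1,0,0,0,0],
    [0,0,0,0,0],
    [0,0,0,0,0],
    [0,0,0,0,0],
    [0,0,0,0,0],
    [0,0,0,0,0],
    [0,0,0,0,0],
    [0,0,0,0,0],
    [0,0,0,0,0],
  ],
)

```text
clock: 7.9
tool_pos: [0.5146, 0.1341, 0.1059]
orientation: [2.092, 2.343, 0.001]
wrist_force: [-1.1, -1.1, 6.6]
grip_width: 0.0094
```

Run:
```python
from h import *
st()
```

```text
t 7.9 tcp [0.5146 0.1341 0.1059] jaw deg 6.47 z [ 0.001  0.    -1.   ] F [-1.1 -1.1  6.6] w 0.0094
```

>>> play_rows(
  rows=[
    [0,0,0,0.5,0],
    [0,0,0,1.5,0],
    [0,0,0,2,0],
    [0,0,0,2,0],
    [0,0,0,2,0],
    [0,0,0,2,0],
    [0,0,0,2,0],
    [0,0,0,2,0],
    [0,0,0,1,0],
    [0,0,0,0,0],
    [0,0,0,0,0],
  ],
)

```text
clock: 9.0
tool_pos: [0.5142, 0.134, 0.2542]
orientation: [-2.092, -2.343, 0.002]
wrist_force: [-0.6, -0.6, -4.3]
grip_width: 0.0094
```

Run:
```python
from h import *
st(); grab('scene','c4')
L=load('c4');cv2.imwrite('pics/c4c.png',cv2.resize(L['p'][60:260,180:380,::-1],None,fx=3,fy=3))
```

```text
t 9.0 tcp [0.5142 0.134  0.2542] jaw deg 6.46 z [-0.001 -0.    -1.   ] F [-0.6 -0.6 -4.3] w 0.0094
```

View pics/c4c.png

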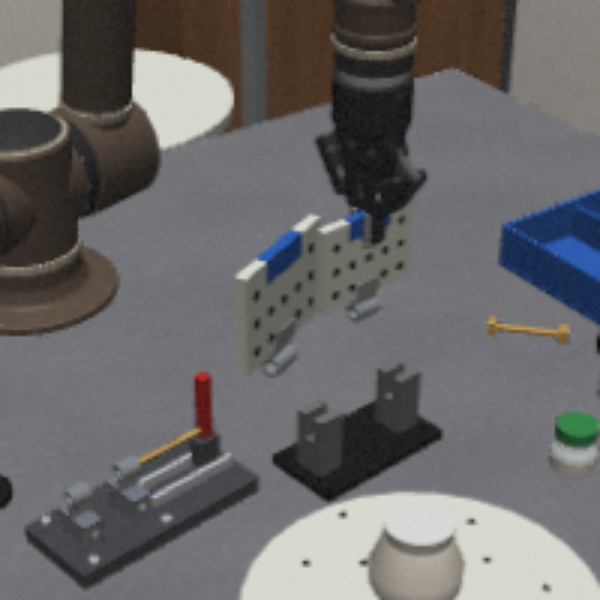

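The board hangs upright in the gripper (crop 365,255), and the rack is empty. I carry it over the jamb, high.

>>> play_rows(
  rows=[
    [0,-0.2,-1.5,0,0],
    [0,-0.3,-2.5,0,0.3],
    [0,-0.3,-2.7,0,0.3],
    [0,-0.3,-2.8,0,0.3],
    [0,-0.3,-2.8,0,0.3],
    [0,-0.3,-2.8,0,0],
    [0,-0.3,-2.8,0,0],
    [0,-0.3,-2.8,0,0],
    [0,-0.3,-2.8,0,0],
    [0,-0.3,-2.5,0,0],
    [0,-0.2,-2.1,0,0],
    [0,-0.1,-1.1,0,0],
  ],
)

```text
clock: 10.25
tool_pos: [0.4813, -0.1599, 0.2545]
orientation: [-2.07, -2.362, 0.002]
wrist_force: [0.5, 0.1, -2.9]
grip_width: 0.0093
```

>>> play_rows(
  rows=[
    [0,0,0,0,0],
    [0,0,0,0,0],
    [0,0,0,0,0],
    [0,0,0,0,0],
  ],
)

```text
clock: 10.65
tool_pos: [0.4825, -0.1571, 0.2553]
orientation: [-2.066, -2.366, -0.0]
wrist_force: [-0.4, -0.1, -3.6]
grip_width: 0.0093
```

Run:
```python
from h import *
st(); 
for n in('scene','side','wrist'): grab(n,n+'5')
a=load('scene5')['p'][100:260,160:320,::-1];b=load('side5')['p'][90:250,200:360,::-1]
cv2.imwrite('pics/m5.png',np.hstack([cv2.resize(a,(400,400)),cv2.resize(b,(400,400))]))
```

```text
t 10.65 tcp [ 0.4825 -0.1571  0.2553] jaw deg 7.74 z [ 0.  0. -1.] F [-0.4 -0.1 -3.6] w 0.0093
```

View pics/m5.png

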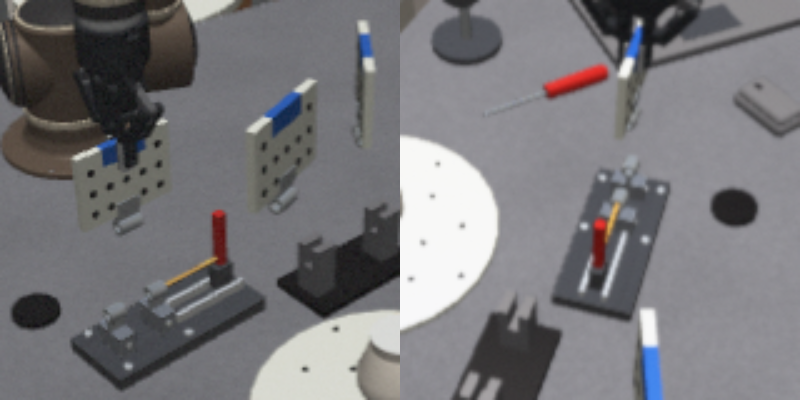

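View pics/wrist5.png

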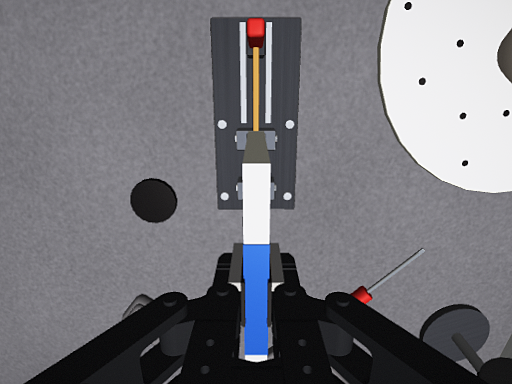

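```bash
cat >> h.py <<'E'
J0=np.array([.4820,-.1577]);yaw=np.radians(7.75);JR=np.array([[np.cos(yaw),np.sin(yaw)],[-np.sin(yaw),np.cos(yaw)]])
def jf(X):
    Y=X.copy(); Y[...,:2]=(X[...,:2]-J0)@JR.T; return Y
def meas(tag,ztop):
    L=load(tag);X=jf(cloud(L));p=L['p'].astype(int)
    zb=ztop
    top=(abs(X[...,0])<.03)&(abs(X[...,1])<.08)&(abs(X[...,2]-zb)<.006)
    blue=(p[...,2]>p[...,0]*1.8)&(p[...,2]>70)
    wh=(p.min(-1)>170)
    for nm,m in(('blue',top&blue),('white',top&wh)):
        P=X[m]
        if len(P): print(tag,nm,len(P),'med',np.median(P,0).round(4),'p2',np.percentile(P,2,0).round(4),'p98',np.percentile(P,98,0).round(4),'max',P.max(0).round(4))
    body=(abs(X[...,0])<.03)&(abs(X[...,1])<.07)&(X[...,2]<zb-.005)&(X[...,2]>zb-.12)
    return L,X,p,body
E
python3 - <<'E'
from h import *
o,R=st(); zt=o['tool_pos'][2]-.1059+.140
for t in('wrist5','scene5','side5'):
    L,X,p,b=meas(t,zt)
    # end face / knuckle
    for z0 in np.arange(zt-.12,zt-.005,.01):
        P=X[b&(X[...,2]>z0)&(X[...,2]<z0+.01)]
        if len(P)>8: print('  z',round(z0+.005-zt,3),len(P),'x',np.percentile(P[:,0],[5,50,95]).round(4),'y',np.percentile(P[:,1],[2,98]).round(4))
E
```

```text
t 10.8 tcp [ 0.4825 -0.1574  0.2554] jaw deg 7.73 z [ 0. -0. -1.] F [-0.9 -0.2 -3.5] w 0.0092
wrist5 blue 2645 med [0.0006 0.0026 0.2896] p2 [-0.0043 -0.0272  0.2885] p98 [0.0054 0.0263 0.2909] max [0.0061 0.0276 0.2933]
wrist5 white 2357 med [0.0006 0.0432 0.2891] p2 [-0.0044 -0.0311  0.2879] p98 [0.0054 0.0588 0.2918] max [0.0098 0.0593 0.2936]
  z -0.105 28 x [-0.0098 -0.0096 -0.0095] y [-0.0083  0.0125]
  z -0.085 39 x [-0.0042  0.0007  0.0049] y [0.0591 0.0594]
  z -0.075 41 x [-0.004   0.0001  0.0047] y [0.059  0.0594]
  z -0.065 52 x [-0.004   0.0004  0.0046] y [0.0589 0.0593]
  z -0.055 57 x [-0.0042  0.0001  0.0049] y [0.059  0.0593]
  z -0.045 64 x [-0.0038  0.0004  0.0046] y [0.0589 0.0593]
  z -0.035 116 x [-0.0085  0.0007  0.0096] y [0.0109 0.0594]
  z -0.025 519 x [-0.0157  0.0002  0.0164] y [0.0069 0.0593]
  z -0.015 696 x [-0.0164  0.0006  0.0174] y [0.0071 0.0593]
  z -0.005 435 x [-0.0163  0.0003  0.0173] y [0.0072 0.0593]
scene5 blue 30 med [ 0.0052 -0.0188  0.2894] p2 [-0.0049 -0.0279  0.2837] p98 [ 0.0084 -0.0073  0.2931] max [ 0.0085 -0.005   0.2938]
scene5 whit
[... 997 characters left out ...]
 0.2882] p2 [-0.0034 -0.0334  0.2844] p98 [0.0069 0.0608 0.2903] max [0.0069 0.0619 0.2904]
  z -0.105 20 x [-0.0083 -0.006  -0.0031] y [-0.0098  0.0176]
  z -0.085 26 x [-0.0048 -0.0037  0.0037] y [-0.048   0.0627]
  z -0.075 33 x [-0.0046 -0.0034  0.0041] y [-0.0395  0.0641]
  z -0.065 28 x [-0.004 -0.003  0.004] y [-0.0282  0.0636]
  z -0.055 24 x [-0.0036 -0.0031  0.0049] y [-0.0073  0.0633]
  z -0.045 25 x [-0.0034 -0.0024  0.0056] y [0.0051 0.0624]
  z -0.035 26 x [-0.0057 -0.0023  0.0068] y [0.0103 0.0616]
  z -0.025 37 x [-0.0159 -0.0031  0.0152] y [-0.0041  0.062 ]
  z -0.015 46 x [-0.0149 -0.0031  0.017 ] y [0.006  0.0622]
  z -0.005 24 x [-0.016  -0.0031  0.0178] y [0.0022 0.0611]
```

The board is centred to about 0.6 mm, upright and has not slipped; bore z = TCP z − 0.074. I lower it.

>>> play_rows(
  rows=[
    [0,-0.05,0.05,-0.5,0],
    [0,0,0,-1.5,0],
    [0,0,0,-1.5,0],
    [0,0,0,-1.5,0],
    [0,0,0,-1,0],
    [0,0,0,-0.5,0],
    [0,0,0,0,0],
    [0,0,0,0,0],
    [0,0,0,0,0],
  ],
)

```text
clock: 11.7
tool_pos: [0.4823, -0.1576, 0.1911]
orientation: [2.067, 2.364, 0.001]
wrist_force: [0.2, -0.4, -3.6]
grip_width: 0.0093
```

Run:
```python
from h import *
o,R=st(); zt=o['tool_pos'][2]+.034
for n in('scene','side','wrist'):
    grab(n,n+'6')
    meas(n+'6',zt)
a=load('scene6')['p'][150:260,170:280,::-1];b=load('side6')['p'][120:230,230:340,::-1]
cv2.imwrite('pics/m6.png',np.hstack([cv2.resize(a,(400,400)),cv2.resize(b,(400,400))]))
```

```text
t 11.7 tcp [ 0.4823 -0.1576  0.1911] jaw deg 7.66 z [ 0.001 -0.    -1.   ] F [ 0.2 -0.4 -3.6] w 0.0093
scene6 blue 28 med [ 0.005  -0.0188  0.2249] p2 [-0.0047 -0.0285  0.2198] p98 [ 0.0098 -0.01    0.2286] max [ 0.01   -0.0095  0.2296]
scene6 white 21 med [ 0.0021 -0.0454  0.2255] p2 [-0.0041 -0.0595  0.2225] p98 [0.0068 0.0211 0.2281] max [0.0076 0.0565 0.2281]
side6 blue 40 med [0.0017 0.006  0.2245] p2 [-0.0035 -0.0216  0.2197] p98 [0.0065 0.0262 0.2277] max [0.0067 0.0294 0.2282]
side6 white 32 med [0.001  0.0444 0.2227] p2 [-0.0035  0.0286  0.2199] p98 [0.0057 0.0596 0.2259] max [0.006  0.0602 0.2262]
wrist6 blue 2653 med [0.0003 0.0024 0.2251] p2 [-0.0047 -0.0276  0.224 ] p98 [0.005  0.0261 0.2264] max [0.0058 0.0274 0.2288]
wrist6 white 2346 med [0.0003 0.0428 0.2247] p2 [-0.0047 -0.0313  0.2235] p98 [0.0051 0.0586 0.2275] max [0.0094 0.0591 0.2294]
```

View pics/m6.png

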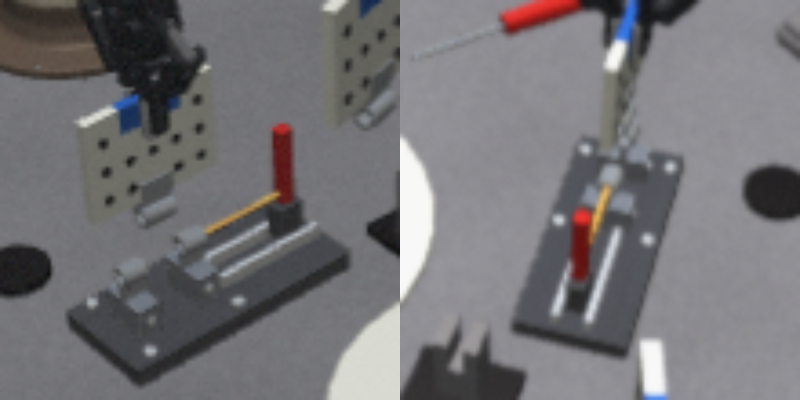

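Everything is aligned, with the knuckle (crop 155,213) above the gap. I lower the rest slowly.

>>> play_rows(
  rows=[
    [0,0,0.05,-0.5,0],
    [0,0,0,-0.7,0],
    [0,0,0,-0.7,0],
    [0,0,0,-0.7,0],
    [0,0,0,-0.7,0],
    [0,0,0,-0.6,0],
    [0,0,0,-0.5,0],
    [0,0,0,-0.3,0],
    [0,0,0,0,0],
    [0,0,0,0,0],
    [0,0,0,0,0],
    [0,0,0,0,0],
  ],
)

```text
clock: 13.05
tool_pos: [0.4821, -0.157, 0.1436]
orientation: [2.068, 2.365, 0.0]
wrist_force: [0.7, 0.8, -3.2]
grip_width: 0.0091
```

Run:
```python
from h import *
o,R=st(); zt=o['tool_pos'][2]+.034
for n in('scene','side','wrist'):
    grab(n,n+'7')
    L,X,p,b=meas(n+'7',zt)
    red=(p[...,0]>p[...,1]*2.2)&(p[...,0]>80)&(abs(X[...,0])<.03)&(abs(X[...,1]-.13)<.05)&(X[...,2]>.128)
    P=X[red]; 
    if len(P):print('  handle y',np.median(P,0).round(4))
st()
a=load('scene7')['p'][160:260,180:280,::-1];b=load('side7')['p'][120:220,240:340,::-1]
cv2.imwrite('pics/m7.png',np.hstack([cv2.resize(a,(400,400)),cv2.resize(b,(400,400))]))
```

```text
t 13.05 tcp [ 0.4821 -0.157   0.1436] jaw deg 7.67 z [ 0.001 -0.    -1.   ] F [ 0.7  0.8 -3.2] w 0.0091
scene7 blue 27 med [ 0.005  -0.0163  0.1775] p2 [-0.0053 -0.027   0.1722] p98 [ 0.0093 -0.007   0.1815] max [ 0.0099 -0.0066  0.182 ]
scene7 white 19 med [ 0.0012 -0.0454  0.1777] p2 [-0.0044 -0.0589  0.1746] p98 [ 0.0061 -0.0319  0.1799] max [ 0.0063 -0.0314  0.1801]
  handle y [0.0042 0.1274 0.133 ]
side7 blue 38 med [0.0019 0.0066 0.1757] p2 [-0.0039 -0.0198  0.1735] p98 [0.0066 0.0265 0.1783] max [0.0069 0.0278 0.1789]
side7 white 29 med [0.001  0.0446 0.1748] p2 [-0.004   0.0297  0.1728] p98 [0.0058 0.0618 0.178 ] max [0.0058 0.0633 0.1794]
  handle y [0.0008 0.1353 0.1319]
wrist7 blue 2656 med [1.000e-04 2.900e-03 1.777e-01] p2 [-0.0049 -0.027   0.1766] p98 [0.0049 0.0266 0.179 ] max [0.0056 0.028  0.1815]
wrist7 white 2349 med [0.0002 0.0435 0.1773] p2 [-0.0048 -0.0308  0.176 ] p98 [0.005  0.0592 0.1799] max [0.0094 0.0596 0.1819]
t 13.2 tcp [ 0.482  -0.157   0.1435] jaw deg 7.66 z [ 0. -0. -1.] F [-0.2  0.7 -3.8] w 0.0095
```

View pics/m7.png

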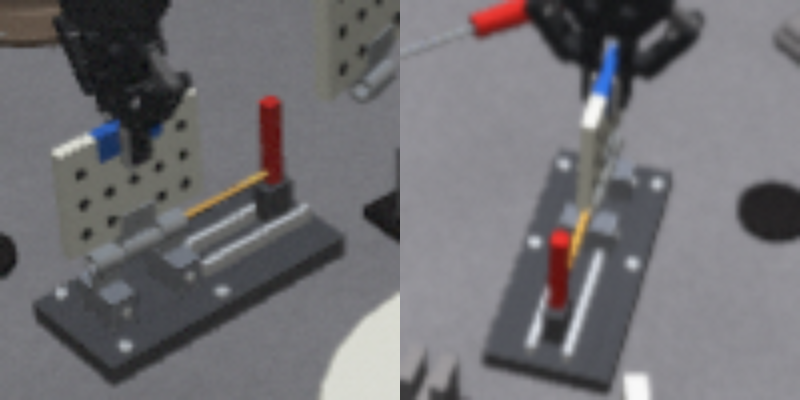

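The knuckles form one continuous cylinder (left crop 85–185, 220–260). The measured errors are x about 0, y under 1 mm and bore z about 69.6 mm. The wrist force is only the board's weight, so nothing is pressing. I hand it in.

Run:
```python
from h import *
print(workorder.hand_in()); st()
```

```text
the job is handed in; nothing more can be done
None
the job is handed in; nothing more can be done
```

The job is handed in: the pin is drawn back and the board is held in the hinge gap. `hand_in` reports no verdict, so the figures below are from my own last checks, taken at 13.2 s, just before hand-in.

- **Pin:** I drew it back about 72 mm by the red handle and let go. In the last pictures the handle still stood drawn back: the scene and side cameras put it at y = 127 and 135 mm on the jamb, against about 131 mm expected.
- **Board:** I took the smallest of the three look-alike boards, the one in the rack, and lifted it clear. I carried it over the jamb and lowered its knuckle into the gap.
- **Fit:** The wrist camera put the bore about 0.2 mm off the axis across, under 1 mm off along it, and about 0.4 mm low. The jaws were within about 0.1° of the jamb's direction, and the tool was vertical.
- **Contact:** The wrist force was about 3.8 N downward. It was the same before lowering, so it is only the board's weight with no sign of pressing on the jamb. The finger opening, about 9 mm, showed the board still gripped.
- **Disagreements:** The scene and side cameras differed from the wrist camera by a few millimetres, because they see the board coarsely and partly hidden. I relied on the wrist camera.
- **Bystanders:** No move went near any of them. I did not measure their positions again at the end.

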